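# Load the tool magazine in reverse order

## Robot

A 7-joint arm with a two-finger parallel gripper is mounted at the origin on a cart in front of the work surface, level with it; the furniture and walls round the work are solid. World frame = base frame: x ahead of the robot, y to its left, z up, the work surface at z = 0. Lengths are in m, angles in rad, forces in N, time in s.
With the tool pointing down it reaches from about 0.425 to 0.875 m from the base axis. Payload 4.7 kg.
Tool frame: the origin (TCP) lies at the very end of the fingers, on their centre line; the grasp point (between the pads) lies behind it (ctrl.tcp_to_grasp is the z of the grasp point in the tool frame, in m); z points along the fingers, y is the line along which they close (so a half turn about z gives the same grasp; the last joint's range is limited). The gripper opens to 87 mm and grips with 3 to 60 N. Pads are 19 mm wide; open, the fingers measure 117 mm over their backs; the gripper's body (75 mm by 190 mm) begins 51 mm behind the grasp point.
Start: joints at [1.277, 0.321, -0.07, 1.45, 0.023, 1.371, -0.057], TCP at [0.197, -0.619, 0.195] pointing down, gripper open.
Joint ranges: [-2.86, 2.86], [-0.3, 2.09], [-1.38, 1.24], [0.06, 2.45], [-1.56, 4.7], [0.09, 2.05], [-2.69, 2.69]. Speed limits (rad/s): [2.57, 2.57, 3.14, 3.14, 3.14, 3.14, 3.14].

## Interface

Orientations are given as a rotation vector (axis times angle).
In Python, from bench import ctrl gives the robot as it stands.
- The arm moves only by the tool step_arm, never from a script. Its argument "targets" is a list of rows, each a list of 7 numbers: the shift along the world's x, y, z in cm, then the turn, a rotation vector about the world's x, y, z in degrees, then the opening, from 0 (shut) to 1 (fully open). A call has exactly 5 rows; each row shifts and turns the commanded pose from where the row before left it; what a row does not reach is not made up. A row lasts 1/12 s, in which the tool goes at most 41.7 mm and 7.16 degrees, less where a joint would pass 70% of its speed; a pose out of reach is approached as far as the arm can. A call with a gripper value outside its range is refused whole. The fingers move at their own pace and stop on an object; "force" is the grip in N (left out, the last holds). Time passes only in rows, so rows that do not move let the fingers close, or fill a call up. It gives the time, the measured TCP pose, the force, the opening and the grip force at its end, in the units of the state.
- ctrl.get_state(): the state, without advancing time (a new reading comes with each control period).
- ctrl.get_image(name): name is "scene" or "top" or "wrist"; returns (picture, depth): 420x560x3 uint8, red, green, blue; 420x560 float32, m along the optical axis (not along the pixel's ray), 0 where there is no reading.
- ctrl.camera_params(name): a dict with "intrinsics" (3x3 intrinsics, pixels), "distortion" ([k1, k2, p1, p2, k3] as OpenCV has them; the pictures are not rectified), "rvec" (rotation vector, rad) and "tvec" (3), from world to camera coordinates, as OpenCV has them; the wrist camera has in their place "hand_eye" (4x4, takes a point from camera to tool coordinates, whose origin is the TCP and whose axes are the flange's). Camera axes: x right, y down, z forward; pixel columns grow to the right and rows downward; lengths in m; the calibration is good to about 2 mm. A picture is of the moment at which its call begins: read the wrist's pose just before it. camera_params takes no time and is no camera call.
- ctrl.close_job(): hands the job in; it is judged then, once.
The state is a dict: "time": time; "joint_positions": joint angles; "qd": joint speeds; "joint_torque": joint torques, N m; "position": TCP position; "tool_rot": TCP orientation; "ft_force": force on the tool from outside, world axes, zero at the start; "torque": the same for the moment, N m; "grip_width": opening from 0.0 (shut) to 1.0 (fully open); "grip_force": force on a finger pad.
Only numpy, scipy, OpenCV 4.12 (cv2) and the standard library are available. Lean on these libraries where they do the work, as an engineer would, in place of code of your own. Each camera call takes 0.05 s, during which the arm holds its last target. There are 200 camera calls.

## Task

Move the four tool holders from the black pots of the plywood transport tray into the steel pockets of the aluminium magazine rack, in reverse order: the one that now stands nearest to the robot goes into the pocket farthest from the robot, the second nearest into the second farthest, and so on. Seat each one upright with its taper fully down in its pocket, and do not tip any over.

Things in the scene. Friction and masses are not known exactly. Their poses are not given: they have to be found in the camera images.
- tray: transport tray: fixed plywood board 290x64x12 mm with four black pots in a row, holding the tool holders at the start; left or right of the vice (fixed, 115 mm high, to be carried over clear). Origin: centre of underside, on the table. x axis: along the row, away from the robot (within 15 degrees); pots at x = -99, -33, +33, +99 mm, y = 0
- magazine: destination rack across the vice: fixed aluminium base 290x64 mm, rails 40 mm high, four empty conical steel pockets. Origin: centre of underside, on the table. x axis: along the row, away from the robot (within 15 degrees); pockets at x = -99, -33, +33, +99 mm, y = 0; mouths 54 mm up, 37 mm wide (rim 44), 24 at the floor, 37 deep. Seated: shank on the floor, origin 55.5 mm up, 2 mm play
- end_mill: loose upright tool holder, 0.25 kg; dark body 36 mm wide up to z = 44, cone, slim bright cutter 10 mm wide up to 70. Origin: on the axis at the underside of its flange (46 wide, 8 thick); z up. Tapered shank below: 33 mm wide at the origin, 19 at its flat tip at z = -38.5. Grip the body at z = 9 to 44 from above, fingers either side of the row (neighbours 66 mm off along it)
- face_mill: loose upright tool holder, 0.25 kg; widest: dark drum 50 mm wide up to z = 50, six brass inserts at the top edge. Origin: on the axis at the underside of its flange (46 wide, 8 thick); z up. Tapered shank below: 33 mm wide at the origin, 19 at its flat tip at z = -38.5. Grip the body at z = 9 to 44 from above, fingers either side of the row (neighbours 66 mm off along it)
- collet_chuck: loose upright tool holder, 0.25 kg; shortest: bright body 36 mm wide up to z = 46, flat top with dark bore and slots. Origin: on the axis at the underside of its flange (46 wide, 8 thick); z up. Tapered shank below: 33 mm wide at the origin, 19 at its flat tip at z = -38.5. Grip the body at z = 9 to 44 from above, fingers either side of the row (neighbours 66 mm off along it)
- boring_head: loose upright tool holder, 0.25 kg; dark body 36 mm wide up to z = 44, bright square block 26 mm up to 60, thin off-centre bar up to 70. Origin: on the axis at the underside of its flange (46 wide, 8 thick); z up. Tapered shank below: 33 mm wide at the origin, 19 at its flat tip at z = -38.5. Grip the body at z = 9 to 44 from above, fingers either side of the row (neighbours 66 mm off along it)
- pot_end_mill: the black pot of the tray in which the end_mill stands at the start. Fixed, conical, 42 mm high, 44 mm wide at the rim, hollow like a magazine pocket. Origin: centre of its underside, 12 mm above the table; rim 54 mm above the table
- pot_face_mill: the black pot of the tray in which the face_mill stands at the start. Fixed, conical, 42 mm high, 44 mm wide at the rim, hollow like a magazine pocket. Origin: centre of its underside, 12 mm above the table; rim 54 mm above the table
- pot_collet_chuck: the black pot of the tray in which the collet_chuck stands at the start. Fixed, conical, 42 mm high, 44 mm wide at the rim, hollow like a magazine pocket. Origin: centre of its underside, 12 mm above the table; rim 54 mm above the table
- pot_boring_head: the black pot of the tray in which the boring_head stands at the start. Fixed, conical, 42 mm high, 44 mm wide at the rim, hollow like a magazine pocket. Origin: centre of its underside, 12 mm above the table; rim 54 mm above the table

How it is judged:
By the outcome, as a careful person would: the job done as asked, in the order asked, and still so for the second after the job is handed in, with the robot touching nothing.
It also fails if it takes over 136 s, if anything falls off the work surface, if the arm or the gripper's body presses on something with over 40 N, if the wrist force passes 120 N, or if a joint passes its speed limit or range.

## Working session

There is one attempt and no reset: what is moved stays moved. The work goes in short steps, Python scripts to look and compute and a tool call to move; the robot and the scene stay as the last step left them, time stands still between calls to the robot, and variables do not carry over. Pictures are saved under pics/ and viewed, at most 14 in all, crops included, and the job is handed in when it is done.

Besides the shell and the picture viewer there is one more tool, called after "Emit:" as name([rows], argument=value, ...), one row to a line, values as JSON. step_arm: Moves the arm, as the interface text tells. Its arguments: {"type":"object","properties":{"targets":{"type":"array"},"force":{"type":"number"}},"required":["targets"]}

```bash
mkdir -p pics; ls; python3 - <<'E'
from bench import ctrl
import cv2,numpy as np
s=ctrl.get_state();print(s['time'],s['position'],s['tool_rot'],s['grip_width'],ctrl.tcp_to_grasp)
for n in('top','scene'):
    im,d=ctrl.get_image(n);cv2.imwrite(f'pics/{n}0.png',im[:,:,::-1]);np.savez(f'pics/{n}0.npz',im=im,d=d)
    print(n,ctrl.camera_params(n))
print(ctrl.camera_params('wrist'))
E
```

```text
pics
0.0 [ 0.19667832 -0.61886705  0.19433079] [-3.10253576e+00 -4.81332449e-01  6.44559058e-04] 0.9983833715067075 -0.0187
top {'intrinsics': array([[431.21971191,   0.        , 283.69349718],
       [  0.        , 431.21971191, 209.47638902],
       [  0.        ,   0.        ,   1.        ]]), 'distortion': array([-0.08847558,  0.        ,  0.        ,  0.        ,  0.        ]), 'rvec': array([ 2.15287081, -2.1281114 ,  0.1110831 ]), 'tvec': array([-0.01507654,  0.5089547 ,  1.20941423])}
scene {'intrinsics': array([[440.22091075,   0.        , 279.52188735],
       [  0.        , 440.22091075, 209.13268333],
       [  0.        ,   0.        ,   1.        ]]), 'distortion': array([-0.05816909,  0.        ,  0.        ,  0.        ,  0.        ]), 'rvec': array([ 1.03152619, -2.06571427,  1.28117304]), 'tvec': array([0.28834283, 0.23730521, 0.62595631])}
{'intrinsics': array([[338.39662653,   0.        , 284.62548983],
       [  0.        , 338.39662653, 212.96670757],
       [  0.        ,   0.        ,   1.        ]]), 'distortion': array([-0.04553534,  0.        ,  0.        ,  0.        ,  0.        ]), 'hand_eye': array([[-6.14434285e-04, -9.59184115e-01, -2.82781639e-01,
         7.77741591e-02],
       [ 9.99999811e-01, -5.82169359e-04, -1.98126610e-04,
        -3.21915752e-04],
       [ 2.54130916e-05, -2.82781707e-01,  9.59184292e-01,
        -1.88595392e-01],
       [ 0.00000000e+00,  0.00000000e+00,  0.00000000e+00,
         1.00000000e+00]])}
```

View pics/top0.png

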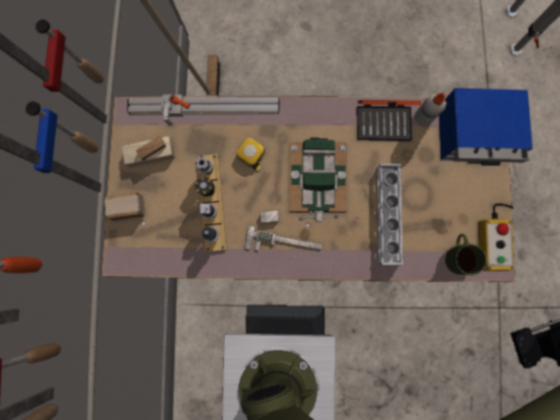

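View pics/scene0.png

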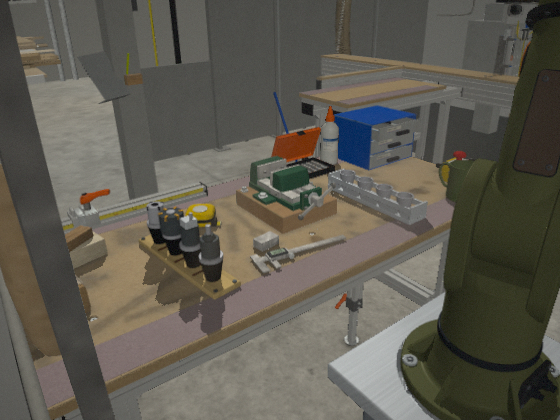

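The top view shows the tray at left (pixels (205..215, 160..245), four holders at about (203,165), (206,188), (208,211), (210,234)). The magazine is at right, with pockets from (387,175) to (392,250), and the vice is between them at (319,178). I'll measure next with depth and masks.

```bash
cat > h.py <<'E'
import cv2,numpy as np
from bench import ctrl
def pts(n,d):
    c=ctrl.camera_params(n);K=c['intrinsics']
    v,u=np.mgrid[:420,:560].astype(np.float32)
    r=cv2.undistortPoints(np.stack([u.ravel(),v.ravel()],1)[:,None],K,c['distortion'])[:,0]
    P=np.c_[r*d.ravel()[:,None],d.ravel()]
    R=cv2.Rodrigues(c['rvec'])[0]
    return ((P-c['tvec'])@R).reshape(420,560,3)
def ray(n,uv,z):
    c=ctrl.camera_params(n);R=cv2.Rodrigues(c['rvec'])[0]
    r=cv2.undistortPoints(np.float32(uv).reshape(-1,1,2),c['intrinsics'],c['distortion'])[:,0]
    D=np.c_[r,np.ones(len(r))]@R;C=-R.T@c['tvec']
    return C+D*((z-C[2])/D[:,2])[:,None]
E
python3 - <<'E'
from h import *
f=np.load('pics/top0.npz');P=pts('top',f['d']);im=f['im']
for nm,(u0,u1,v0,v1),(z0,z1) in(('tray',(185,235,145,260),(.02,.16)),('mag',(365,412,155,275),(.028,.065)),('board',(185,235,145,260),(.008,.016))):
    m=np.zeros((420,560),np.uint8);m[v0:v1,u0:u1]=1
    m&=((P[...,2]>z0)&(P[...,2]<z1)).astype(np.uint8)
    p=P[m>0];r=cv2.minAreaRect(np.float32(p[:,:2]*1000));print(nm,len(p),r,p.min(0),p.max(0),np.median(p[:,2]))
big=lambda a,b,c,d:cv2.resize(im[c:d,a:b],None,fx=5,fy=5,interpolation=cv2.INTER_CUBIC)
cv2.imwrite('pics/crop0.png',np.hstack([big(180,250,145,260),big(355,425,160,275)])[:,:,::-1])
m=(P[...,2]>.112)&(P[...,2]<.13);m[:, :185]=0;m[:,235:]=0;m[:145]=0;m[260:]=0
n,l,s,c=cv2.connectedComponentsWithStats(m.astype(np.uint8))
for i in range(1,n):print(s[i],P[l==i].mean(0),P[l==i].max(0))
# vice extent
m=(P[...,2]>.02);m[:, :280]=0;m[:,355:]=0;m[:130]=0;m[225:]=0
print('vice',P[m].min(0),P[m].max(0))
E
```

```text
tray 992 ((539.6029052734375, 207.834228515625), (258.2549743652344, 46.92277908325195), 7.183602809906006) [0.41106981 0.17343447 0.02017598] [0.6697943  0.24153983 0.13090701] 0.1022554557597104
mag 1074 ((500.03729248046875, -315.2828063964844), (288.28973388671875, 59.5291748046875), 0.04800854250788689) [ 0.35586918 -0.34509407  0.02805046] [ 0.6442024  -0.28543083  0.05972766] 0.04175363067459173
board 965 ((522.77294921875, 211.43258666992188), (317.0718078613281, 137.32545471191406), 0.8662720322608948) [0.36351176 0.14069015 0.00807331] [0.68203685 0.28051473 0.01599485] 0.01272265647736482
[202 178   1   1   1] [0.58372834 0.21427901 0.11220471] [0.58372834 0.21427901 0.11220471]
[202 183   1   1   1] [0.5694981  0.21342008 0.11350077] [0.5694981  0.21342008 0.11350077]
[196 184   1   1   1] [0.56671325 0.2300894  0.11296289] [0.56671325 0.2300894  0.11296289]
[206 184   1   1   1] [0.56689062 0.20234964 0.11292103] [0.56689062 0.20234964 0.11292103]
[201 186   4   2   6] [0.55993391 0.21231456 0.11255774] [0.56140017 0.21614056 0.11293733]
[207 186   1   1   1] [0.56151078 0.19955765 0.11201118] [0.56151078 0.19955765 0.11201118]
[203 190   1   2   2] [0.54885161 0.2100528  0.11242885] [0.55021127 0.21007229 0.11258925]
[200 204  10  10  89] [0.49928668 0.20442377 0.11664687] [0.51159419 0.21626299 0.12916151]
[204 231   5   4  16] [0.43364788 0.19572441 0.12253967] [0.43805109 0.202597   0.12868193]
vice [ 0.34660549 -0.18932801  0.02000034] [ 0.71072218 -0.02232315  1.26484652]
```

View pics/crop0.png

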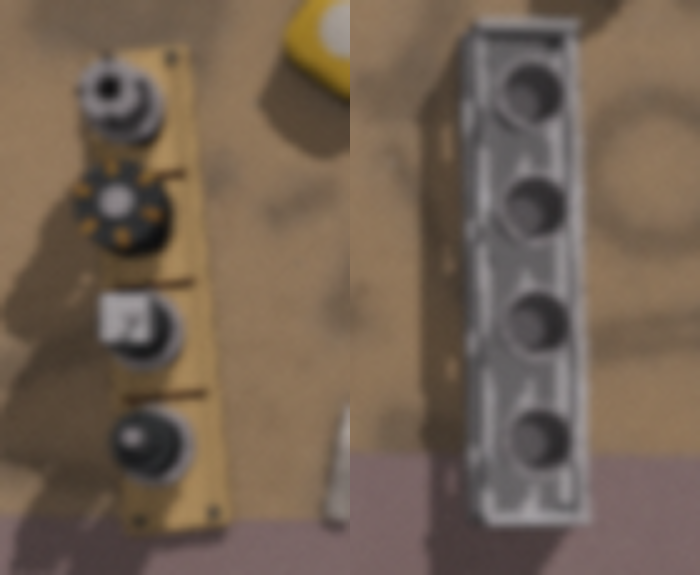

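The crop shows, near to far: end_mill (131,438), boring_head block (126,318), face_mill (117,203), collet_chuck (108,90). Pocket mouths, near to far, are at (542,438), (539,322), (535,208), (533,94).

```bash
python3 - <<'E'
from h import *
t=np.array([[131,438],[126,318],[117,203],[108,90]])/5+[180,145]
T=np.array([ray('top',a,z)[0] for a,z in zip(t,[.1255,.1155,.1055,.1015])])
m=np.array([[192,438],[189,322],[185,208],[183,94]])/5+[355,160]
M=ray('top',m,.054)
k=np.array([-99,-33,33,99])/1000
for n,Q in(('tray',T),('mag',M)):
    a=np.polyfit(k,Q[:,0],1);b=np.polyfit(k,Q[:,1],1);print(n,Q.round(4)[:,:2].tolist(),a,b,np.degrees(np.arctan2(b[0],a[0])))
f=np.load('pics/scene0.npz');P=pts('scene',f['d']);q=P.reshape(-1,3)
for n,(x0,x1,y0,y1,z0,z1) in(('tray',(.38,.7,.14,.28,.06,.14)),('mag',(.3,.7,-.37,-.25,.03,.065))):
    s=q[(q[:,0]>x0)&(q[:,0]<x1)&(q[:,1]>y0)&(q[:,1]<y1)&(q[:,2]>z0)&(q[:,2]<z1)];print(n,len(s),s.min(0),s.max(0),np.median(s,0))
f=np.load('pics/top0.npz');P=pts('top',f['d']);q=P.reshape(-1,3)
s=q[(q[:,0]>.3)&(q[:,0]<.75)&(q[:,1]>-.26)&(q[:,1]<.3)&(q[:,2]>.02)&(q[:,2]<.4)]; print('tallest between',s[:,2].max(),s[s[:,2].argmax()])
E
```

```text
tray [[0.4327, 0.1942], [0.4986, 0.2014], [0.5638, 0.211], [0.6286, 0.2196]] [0.98924717 0.53089386] [0.12989662 0.20654954] 7.480628864160393
mag [[0.4017, -0.3184], [0.467, -0.3179], [0.5319, -0.3169], [0.5978, -0.3171]] [0.98977846 0.49960296] [ 0.00755556 -0.3175753 ] 0.43736362033909737
tray 2184 [0.41242633 0.17392248 0.06001143] [0.6500168  0.24346238 0.12674368] [0.49502943 0.21243815 0.09166106]
mag 1398 [ 0.35508393 -0.34701132  0.03002171] [ 0.64740406 -0.28056742  0.05636991] [ 0.47586863 -0.30283337  0.04086575]
tallest between 0.13090700911612965 [0.43381496 0.19635123 0.13090701]
```

Emit:
step_arm([
  [0,0,3.5,0,0,0,1],
  [3,2,2,0,0,0,1],
  [3,2.5,0,0,0,0,1],
  [3,2.5,0,0,0,0,1],
  [3,2.5,0,0,0,0,1],
])

```text
time: 0.52
position: [0.3179, -0.5234, 0.2506]
tool_rot: [3.104, 0.48, 0.0]
ft_force: [0.3, -0.0, -0.1]
grip_width: 1.003
grip_force: 0.0
```

Emit:
step_arm([
  [2.5,3,0,0,0,-3.5,1],
  [2.5,3,0,0,0,-3.5,1],
  [2.5,3,0,0,0,-3.5,1],
  [2.5,3,0,0,0,-3.5,1],
  [2.5,3,0,0,0,-3.3,1],
])

```text
time: 0.93
position: [0.4426, -0.3727, 0.2501]
tool_rot: [-3.141, -0.004, 0.001]
ft_force: [0.8, 0.7, 0.5]
grip_width: 1.0
grip_force: 0.0
```

Emit:
step_arm([
  [2,3,0,0,0,0,1],
  [2,2,0,0,0,0,1],
  [0,0,0,0,0,0,1],
  [0,0,0,0,0,0,1],
  [0,0,0,0,0,0,1],
])

```text
time: 1.35
position: [0.4812, -0.3251, 0.25]
tool_rot: [3.141, 0.008, -0.002]
ft_force: [-0.2, -0.5, 0.4]
grip_width: 1.003
grip_force: 0.0
```

```bash
cat >> h.py <<'E'
from scipy.spatial.transform import Rotation as Ro
def wcam(s):
    c=ctrl.camera_params('wrist');T=np.eye(4);T[:3,:3]=Ro.from_rotvec(s['tool_rot']).as_matrix();T[:3,3]=s['position']
    return T@c['hand_eye'],c['intrinsics'],c['distortion']
def wray(s,uv,z):
    T,K,D=wcam(s);r=cv2.undistortPoints(np.float32(uv).reshape(-1,1,2),K,D)[:,0]
    d=np.c_[r,np.ones(len(r))]@T[:3,:3].T;C=T[:3,3];return C+d*((np.asarray(z)-C[2])/d[:,2])[:,None]
def wproj(s,X):
    T,K,D=wcam(s);I=np.linalg.inv(T);return cv2.projectPoints(np.float64(X).reshape(-1,1,3),cv2.Rodrigues(I[:3,:3])[0],I[:3,3],K,D)[0][:,0]
def snap(n):
    s=ctrl.get_state();im,d=ctrl.get_image('wrist');cv2.imwrite(f'pics/{n}.png',im[:,:,::-1]);np.savez(f'pics/{n}.npz',im=im,d=d,position=s['position'],tool_rot=s['tool_rot']);return s,im,d
E
python3 - <<'E'
from h import *
s,im,d=snap('wm');print(s['position'],s['tool_rot'],s['time'])
print(wproj(s,[[.4996+k,-.3175,.054] for k in(-.099,-.033,.033,.099)]))
E
```

```text
[ 0.48119071 -0.32514312  0.24999939] [ 3.14126366e+00  8.35988731e-03 -2.08044740e-03] 1.35
[[278.33856616 247.90385277]
 [278.30396761 195.35981602]
 [278.28202237 137.72574066]
 [278.27771926  74.76346458]]
```

View pics/wm.png

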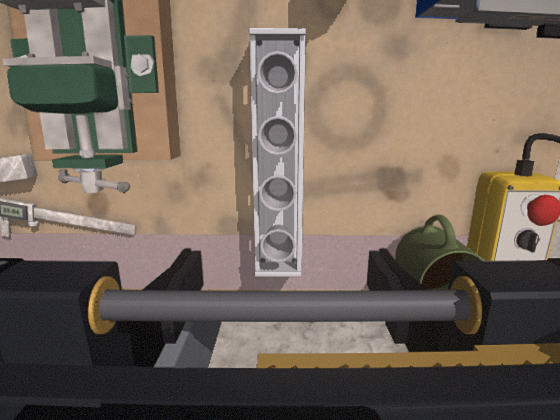

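The wrist view shows the pocket mouths at about (277,72), (278,134), (278,193) and (278,244), close to the predictions. I'll refine them with the rim masks.

```bash
cat >> h.py <<'E'
def wpts(s,d):
    T,K,D=wcam(s);v,u=np.mgrid[:420,:560].astype(np.float32)
    r=cv2.undistortPoints(np.stack([u.ravel(),v.ravel()],1)[:,None],K,D)[:,0]
    return (np.c_[r*d.ravel()[:,None],d.ravel()]@T[:3,:3].T+T[:3,3]).reshape(420,560,3)
E
python3 - <<'E'
from h import *
f=np.load('pics/wm.npz');P=wpts(f,f['d'])
m=((P[...,2]>.047)&(P[...,2]<.062)).astype(np.uint8);m[:,:245]=0;m[:,312:]=0;m[280:]=0
n,l,s,c=cv2.connectedComponentsWithStats(m)
for i in range(1,n):
    if s[i][4]>60:
        k,_=cv2.findContours((l==i).astype(np.uint8),0,2);k=max(k,key=len);e=cv2.fitEllipse(k)
        print(s[i],e,wray(f,[e[0]],.054).round(4),np.median(P[l==i][:,2]))
m=((P[...,2]>.03)&(P[...,2]<.062)).astype(np.uint8);m[:,:230]=0;m[:,320:]=0;m[285:]=0;m[:20]=0
p=P[m>0];print(p.min(0),p.max(0),cv2.minAreaRect(np.float32(p[:,:2]*1000)))
E
```

```text
[257  51  41  43 521] ((276.7080383300781, 72.14755249023438), (39.60298538208008, 41.78648376464844), 177.41610717773438) [[ 0.6012 -0.3158  0.054 ]] 0.05268903929919866
[258 116  39  40 457] ((276.9444580078125, 135.4986114501953), (37.75473403930664, 38.703895568847656), 173.2389373779297) [[ 0.535 -0.316  0.054]] 0.052906177091362805
[259 175  37  36 388] ((277.1686096191406, 192.36343383789062), (35.076995849609375, 35.90346145629883), 99.55314636230469) [[ 0.4702 -0.3162  0.054 ]] 0.05265858606943971
[260 228  36  34 365] ((277.426025390625, 244.71424865722656), (32.52128219604492, 34.21233367919922), 93.05000305175781) [[ 0.4048 -0.3164  0.054 ]] 0.05263787697847183
[ 0.35831027 -0.3464449   0.03001088] [ 0.64696635 -0.28556205  0.05575176] ((502.63916015625, -315.97381591796875), (288.5657653808594, 60.52399826049805), 0.09532333165407181)
```

Emit:
step_arm([
  [0,4,0,0,0,1.5,1],
  [0,4,0,0,0,1.5,1],
  [0,4,0,0,0,1.5,1],
  [0,4,0,0,0,1.5,1],
  [0,4,0,0,0,1.5,1],
])

```text
time: 1.82
position: [0.481, -0.1247, 0.2504]
tool_rot: [3.134, 0.21, -0.0]
ft_force: [0.5, 0.9, 0.6]
grip_width: 1.0
grip_force: 0.0
```

Emit:
step_arm([
  [0,4,0,0,0,0,1],
  [0,4,0,0,0,0,1],
  [0,4,0,0,0,0,1],
  [0,4,0,0,0,0,1],
  [0,4,0,0,0,0,1],
])

```text
time: 2.23
position: [0.4818, 0.0754, 0.2507]
tool_rot: [3.134, 0.209, 0.001]
ft_force: [1.3, 0.1, -0.1]
grip_width: 1.002
grip_force: 0.0
```

Emit:
step_arm([
  [0,4,0,0,0,0,1],
  [0,4,0,0,0,0,1],
  [0,3,0,0,0,0,1],
  [0,0,0,0,0,0,1],
  [0,0,0,0,0,0,1],
])

```text
time: 2.65
position: [0.4819, 0.186, 0.2504]
tool_rot: [-3.134, -0.217, 0.0]
ft_force: [0.5, -0.3, -0.4]
grip_width: 0.999
grip_force: 0.0
```

```bash
python3 - <<'E'
from h import *
s,im,d=snap('wt');print(s['position'],s['tool_rot'],s['time'])
E
```

```text
[0.48186211 0.18597795 0.25044662] [-3.13400945e+00 -2.17370365e-01  4.05580685e-04] 2.65
```

View pics/wt.png

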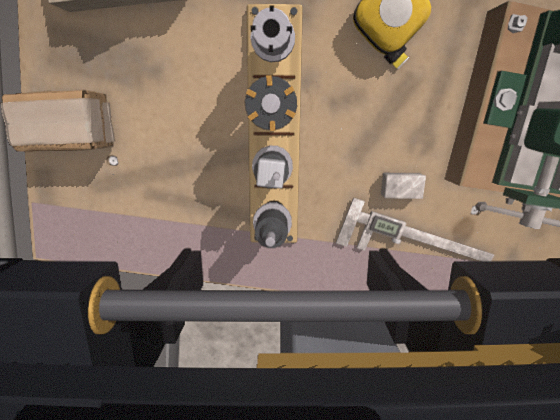

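The wrist view shows the tray holders, near to far: end_mill tip (270,240), boring block (270,172), face_mill centre (271,103), collet bore (271,29). I'll refine these by top-face masks.

```bash
python3 - <<'E'
from h import *
f=np.load('pics/wt.npz');P=wpts(f,f['d'])
for nm,(u0,u1,v0,v1),(z0,z1),z in(('collet',(240,305,0,70),(.095,.110),.1015),('face',(235,310,65,140),(.097,.112),.1055),('boring',(240,305,140,200),(.109,.1225),.1155),('end',(245,300,200,255),(.112,.135),.1255)):
    m=np.zeros((420,560),np.uint8);m[v0:v1,u0:u1]=1;m&=((P[...,2]>z0)&(P[...,2]<z1)).astype(np.uint8)
    k,_=cv2.findContours(m,0,2);k=max(k,key=cv2.contourArea);(c,r)=cv2.minEnclosingCircle(k);q=cv2.minAreaRect(k)
    p=P[m>0]
    print(nm,m.sum(),c,r,q,wray(f,[c],z).round(4),wray(f,[q[0]],z).round(4),np.median(p,0).round(4))
m=((P[...,2]>.005)&(P[...,2]<.02)).astype(np.uint8)
hsv=cv2.cvtColor(f['im'],cv2.COLOR_RGB2HSV)
b=(hsv[...,1]>100)&(hsv[...,2]>120)&(hsv[...,0]>10)&(hsv[...,0]<28);b[:,:240]=0;b[:,310:]=0;b[260:]=0
p=wray(f,np.argwhere(b)[:,::-1],.012);print(b.sum(),cv2.minAreaRect(np.float32(p[:,:2]*1000)))
E
```

```text
collet 1323 (271.0, 28.0) 23.086891174316406 ((270.442626953125, 28.631134033203125), (40.45965576171875, 40.33161926269531), 50.19443130493164) [[0.6316 0.2196 0.1015]] [[0.631  0.2201 0.1015]] [0.6315 0.2198 0.101 ]
face 2260 (270.26470947265625, 102.9117660522461) 27.34465789794922 ((270.0, 103.0), (54.0, 52.0), 90.0) [[0.5665 0.2118 0.1055]] [[0.5664 0.212  0.1055]] [0.5667 0.2116 0.1052]
boring 649 (270.0664978027344, 173.44581604003906) 17.414390563964844 ((270.0671081542969, 173.39634704589844), (26.72443199157715, 25.951412200927734), 6.340191841125488) [[0.5017 0.2033 0.1155]] [[0.5017 0.2033 0.1155]] [0.5023 0.204  0.1147]
end 107 (269.78570556640625, 238.92857360839844) 6.328692436218262 ((269.5, 239.0), (12.0, 9.0), 90.0) [[0.4387 0.1952 0.1255]] [[0.4386 0.1955 0.1255]] [0.438  0.1952 0.124 ]
3438 ((534.3204956054688, 208.36734008789062), (286.2585754394531, 64.71135711669922), 7.111904621124268)
```

Emit:
step_arm([
  [-2.4,0.4,0,0,0,-0.7,1],
  [-2.3,0.5,0,0,0,0,1],
  [0,0,-4,0,0,0,1],
  [0,0,-4,0,0,0,1],
  [0,0,-2,0,0,0,1],
], force=30)

```text
time: 3.12
position: [0.4337, 0.1904, 0.147]
tool_rot: [3.133, 0.187, -0.005]
ft_force: [-0.6, -0.4, -0.5]
grip_width: 1.001
grip_force: 0.0
```

Emit:
step_arm([
  [0,0,0,0,0,0,1],
  [0,0,0,0,0,0,1],
  [0,0,0,0,0,0,1],
  [0,0,0,0,0,0,1],
  [0,0,0,0,0,0,1],
])

```text
time: 3.53
position: [0.4363, 0.1947, 0.1522]
tool_rot: [-3.135, -0.194, -0.005]
ft_force: [-0.7, -0.0, 0.6]
grip_width: 0.997
grip_force: 0.0
```

```bash
python3 - <<'E'
from h import *
s,im,d=snap('we');print(s['position'],s['tool_rot'],s['time'])
print(wproj(s,[[.4346,.1946,.1255],[.4346,.1946,.0555],[.5001,.2029,.1155]]))
E
```

```text
[0.43631917 0.19465558 0.15221102] [-3.13522137 -0.19427335 -0.00462445] 3.5333
[[284.97528774 235.679762  ]
 [284.91129932 208.14219968]
 [284.69904785 135.04253452]]
```

View pics/we.png

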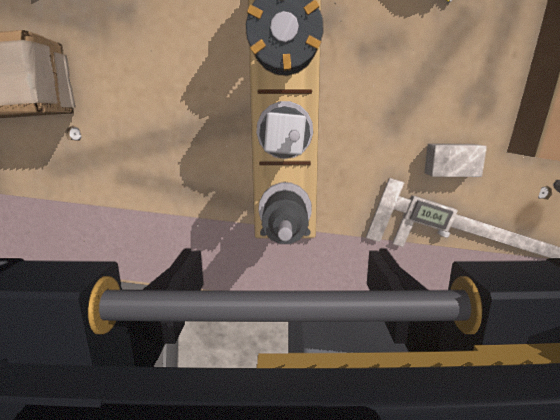

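The holder is centred between the fingers: tip at (286,231), predicted (285,236). Descend and grip.

Emit:
step_arm([
  [-0.1,0,-3,0,0,0,1],
  [0,0,-3,0,0,0,1],
  [0,0,-2,0,0,0,1],
  [0,0,-0.5,0,0,0,1],
  [0,0,0,0,0,0,1],
])

```text
time: 4.0
position: [0.4331, 0.1944, 0.0648]
tool_rot: [3.135, 0.196, -0.004]
ft_force: [0.4, 0.4, -0.1]
grip_width: 1.001
grip_force: 0.0
```

Emit:
step_arm([
  [0,0,0,0,0,0,0.3],
  [0,0,0,0,0,0,0.2],
  [0,0,0,0,0,0,0.2],
  [0,0,0,0,0,0,0.2],
  [0,0,0,0,0,0,0.2],
], force=30)

```text
time: 4.42
position: [0.4345, 0.1947, 0.0663]
tool_rot: [3.135, 0.195, 0.002]
ft_force: [-0.1, -0.1, 0.5]
grip_width: 0.709
grip_force: 0.0
```

Emit:
step_arm([
  [0,0,0,0,0,0,0.2],
  [0,0,0,0,0,0,0.2],
  [0,0,0,0,0,0,0.2],
  [0,0,0,0,0,0,0.2],
  [0,0,0,0,0,0,0.2],
])

```text
time: 4.83
position: [0.4339, 0.1944, 0.0655]
tool_rot: [3.135, 0.195, -0.0]
ft_force: [-0.1, -0.0, 0.0]
grip_width: 0.396
grip_force: 30.0
```

Emit:
step_arm([
  [0,0,1,0,0,0,0.2],
  [0,0,3,0,0,0,0.2],
  [0,0,4,0,0,0,0.2],
  [0,0,4,0,0,0,0.2],
  [0,0,4,0,0,0,0.2],
])

```text
time: 5.25
position: [0.4329, 0.1946, 0.2273]
tool_rot: [3.135, 0.197, -0.002]
ft_force: [1.2, 0.5, -3.1]
grip_width: 0.4
grip_force: 30.0
```

Emit:
step_arm([
  [0,-2,0,0,0,-1.4,0.2],
  [2,-3,0,0,0,-1.4,0.2],
  [2,-3.5,0,0,0,-1.4,0.2],
  [2,-3.5,0,0,0,-1.4,0.2],
  [2,-3.5,0,0,0,-1.4,0.2],
])

```text
time: 5.67
position: [0.5141, 0.038, 0.2259]
tool_rot: [3.141, 0.003, 0.0]
ft_force: [-0.5, 1.0, -2.1]
grip_width: 0.398
grip_force: 30.0
```

Emit:
step_arm([
  [2,-3.5,0,0,0,0,0.2],
  [2,-3.5,0,0,0,0,0.2],
  [2,-3.5,0,0,0,0,0.2],
  [2,-3.5,0,0,0,0,0.2],
  [0,-3.5,0,0,0,0,0.2],
])

```text
time: 6.08
position: [0.5963, -0.1369, 0.2247]
tool_rot: [-3.14, -0.005, -0.002]
ft_force: [0.3, -0.0, -2.5]
grip_width: 0.397
grip_force: 30.0
```

Emit:
step_arm([
  [0,-4,0,0,0,0,0.2],
  [0,-4,0,0,0,0,0.2],
  [0,-4,0,0,0,0,0.2],
  [0,-3.5,0,0,0,0,0.2],
  [0,-2,0,0,0,0,0.2],
])

```text
time: 6.5
position: [0.5916, -0.317, 0.2247]
tool_rot: [3.14, -0.006, -0.004]
ft_force: [-0.9, -0.8, -2.6]
grip_width: 0.398
grip_force: 30.0
```

Emit:
step_arm([
  [0,0,0,0,0,0,0.2],
  [0,0,0,0,0,0,0.2],
  [0,0,0,0,0,0,0.2],
  [0,0,0,0,0,0,0.2],
  [0,0,0,0,0,0,0.2],
])

```text
time: 6.92
position: [0.5945, -0.3084, 0.2258]
tool_rot: [-3.141, -0.008, -0.0]
ft_force: [0.0, 0.0, -3.0]
grip_width: 0.397
grip_force: 30.0
```

Emit:
step_arm([
  [0.5,-0.7,0,0,0,0,0.2],
  [0,0,-3,0,0,0,0.2],
  [0,0,-3,0,0,0,0.2],
  [0,0,-3,0,0,0,0.2],
  [0,0,-1,0,0,0,0.2],
])

```text
time: 7.33
position: [0.5964, -0.3163, 0.1203]
tool_rot: [-3.138, -0.005, 0.011]
ft_force: [-1.6, -0.2, -3.7]
grip_width: 0.395
grip_force: 30.0
```

Emit:
step_arm([
  [0,0,0,0,0,0,0.2],
  [0,0,0,0,0,0,0.2],
  [0,0,0,0,0,0,0.2],
  [0,0,0,0,0,0,0.2],
  [0,0,0,0,0,0,0.2],
])

```text
time: 7.75
position: [0.6001, -0.318, 0.1277]
tool_rot: [3.14, 0.004, 0.005]
ft_force: [0.0, 0.4, -3.0]
grip_width: 0.396
grip_force: 30.0
```

```bash
python3 - <<'E'
from h import *
s,im,d=snap('wp');print(s['position'],s['tool_rot'],s['time'])
P=[]
for i in range(4): im2,_=ctrl.get_image('scene');P.append(ctrl.get_state()['position'])
print(np.mean(P,0),np.std(P,0))
c=cv2.resize(im2[140:240,300:440],None,fx=4,fy=4,interpolation=cv2.INTER_CUBIC)
cv2.imwrite('pics/c1.png',np.vstack([c,cv2.resize(im,(560,420))[100:260]])[:,:,::-1])
E
```

```text
[ 0.60013156 -0.31797858  0.12773571] [3.13978908 0.00376889 0.0047111 ] 7.75
[ 0.59926424 -0.31767568  0.12634609] [1.96234225e-04 7.16809753e-05 3.48137971e-04]
```

View pics/c1.png

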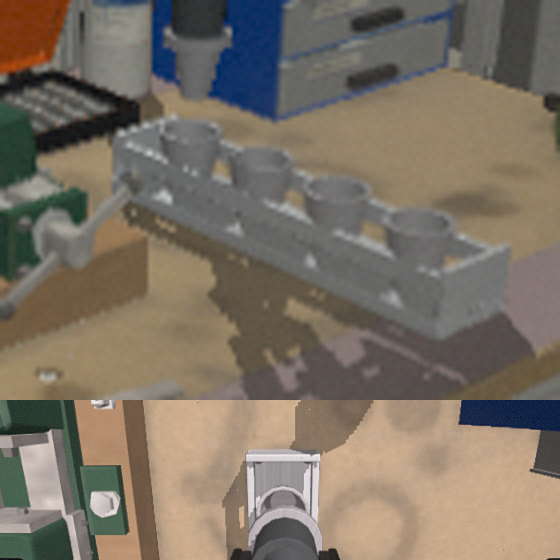

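The scene crop shows the shank tip at crop (196,97) above the far pocket mouth (191,133). The wrist strip shows the holder flange concentric in y with the rim, at column ~284. I'll check the along-row direction by projection.

```bash
python3 - <<'E'
from h import *
c=ctrl.camera_params('scene')
X=np.array([[.6002,-.3166,.054],[.5993,-.3177,.0773],[.5993,-.3177,.1158],[.6093,-.3177,.0773],[.5993,-.3077,.0773]])
print(cv2.projectPoints(X,c['rvec'],c['tvec'],c['intrinsics'],c['distortion'])[0][:,0].round(2))
im,_=ctrl.get_image('scene');r=im[135:185,325:375]
cv2.imwrite('pics/c2.png',cv2.resize(r,None,fx=12,fy=12,interpolation=cv2.INTER_CUBIC)[:,:,::-1])
E
```

```text
[[347.98 172.12]
 [348.9  164.12]
 [349.57 150.61]
 [346.33 163.15]
 [346.24 164.91]]
```

View pics/c2.png

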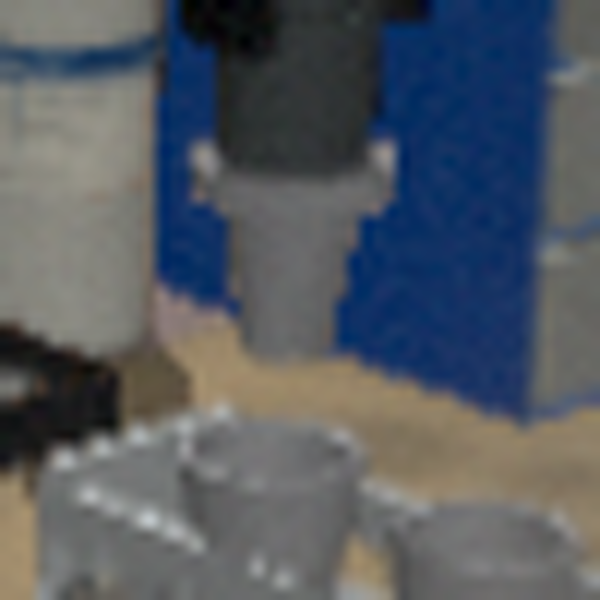

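The tip is at (349.0,164.3), matching the model, and the mouth is at (347.7,172.7), about 1 mm off. Insert.

Emit:
step_arm([
  [0,0.1,-2,0,0,0,0.2],
  [0,0,-2,0,0,0,0.2],
  [0,0,-1,0,0,0,0.2],
  [0,0,-0.5,0,0,0,0.2],
  [0,0,0,0,0,0,0.2],
])

```text
time: 8.47
position: [0.598, -0.3162, 0.069]
tool_rot: [-3.14, -0.004, 0.004]
ft_force: [-0.3, -0.4, -3.4]
grip_width: 0.396
grip_force: 30.0
```

Emit:
step_arm([
  [0,0,-0.2,0,0,0,0.2],
  [0,0,-0.2,0,0,0,0.2],
  [0,0,0,0,0,0,0.2],
  [0,0,0,0,0,0,0.2],
  [0,0,0,0,0,0,0.2],
])

```text
time: 8.88
position: [0.5993, -0.3166, 0.0671]
tool_rot: [3.141, 0.004, 0.001]
ft_force: [0.8, 0.2, -3.5]
grip_width: 0.396
grip_force: 30.0
```

Emit:
step_arm([
  [0,0,-0.1,0,0,0,0.2],
  [0,0,0,0,0,0,0.2],
  [0,0,0,0,0,0,1],
  [0,0,0,0,0,0,1],
  [0,0,0,0,0,0,1],
])

```text
time: 9.3
position: [0.5995, -0.3167, 0.0662]
tool_rot: [3.141, 0.004, 0.002]
ft_force: [-0.3, 0.1, 0.3]
grip_width: 0.549
grip_force: 0.0
```

Emit:
step_arm([
  [0,0,0,0,0,0,1],
  [0,0,0,0,0,0,1],
  [0,0,0,0,0,0,1],
  [0,0,0,0,0,0,1],
  [0,0,0,0,0,0,1],
])

```text
time: 9.72
position: [0.5989, -0.3165, 0.0655]
tool_rot: [3.141, 0.004, 0.0]
ft_force: [-0.4, 0.4, 0.1]
grip_width: 0.917
grip_force: 0.0
```

Emit:
step_arm([
  [0,0,3,0,0,0,1],
  [0,0,4,0,0,0,1],
  [0,0,4,0,0,0,1],
  [0,0,4,0,0,0,1],
  [0,0,0.4,0,0,0,1],
])

```text
time: 10.13
position: [0.6027, -0.3177, 0.2291]
tool_rot: [3.135, 0.003, 0.019]
ft_force: [1.0, -0.2, 2.0]
grip_width: 1.001
grip_force: 0.0
```

Emit:
step_arm([
  [0,3,0,0,0,0,1],
  [0,4,0,0,0,0,1],
  [0,4,0,0,0,0,1],
  [0,4,0,0,0,0,1],
  [-1,4,0,0,0,0,1],
])

```text
time: 10.55
position: [0.5896, -0.1242, 0.2192]
tool_rot: [-3.141, -0.004, -0.002]
ft_force: [0.5, -0.4, 0.1]
grip_width: 1.001
grip_force: 0.0
```

Emit:
step_arm([
  [-1,4,0,0,0,1.4,1],
  [-2,3.5,0,0,0,1.4,1],
  [-2,3.5,0,0,0,1.4,1],
  [-2,3.5,0,0,0,1.4,1],
  [-2,3.5,0,0,0,1.4,1],
])

```text
time: 10.97
position: [0.4977, 0.0552, 0.2193]
tool_rot: [3.135, 0.198, 0.0]
ft_force: [1.0, 0.6, 0.3]
grip_width: 0.994
grip_force: 0.0
```

Emit:
step_arm([
  [0,4,0,0,0,0,1],
  [0,3.5,0,0,0,0,1],
  [0,3.5,0,0,0,0,1],
  [0,0,0,0,0,0,1],
  [0,0,0,0,0,0,1],
])

```text
time: 11.38
position: [0.4982, 0.1662, 0.2196]
tool_rot: [-3.135, -0.204, -0.0]
ft_force: [0.3, 0.2, -0.7]
grip_width: 1.002
grip_force: 0.0
```

```bash
python3 - <<'E'
from h import *
for i in range(6): im,d=ctrl.get_image('scene');s=ctrl.get_state();
print(s['position'],s['tool_rot'],s['time'])
r=im[130:190,320:400]
cv2.imwrite('pics/c3.png',cv2.resize(r,None,fx=8,fy=8,interpolation=cv2.INTER_CUBIC)[:,:,::-1])
P=pts('scene',d);m=(abs(P[...,0]-.6)<.06)&(abs(P[...,1]+.317)<.04)&(P[...,2]>.06);print(P[m].min(0),P[m].max(0))
E
```

```text
[0.49925733 0.16190356 0.21934562] [ 3.13526698e+00  1.91131953e-01 -3.28118226e-04] 11.6833
[ 0.57704061 -0.33658924  0.06016149] [ 0.61752224 -0.29197476  0.1259274 ]
```

View pics/c3.png

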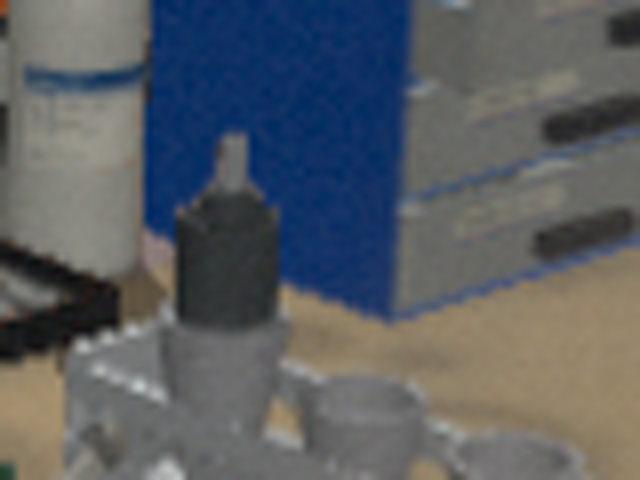

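The end mill is upright and seated; its top is at 0.126 m. Next is the boring head.

Emit:
step_arm([
  [0.1,4.1,0,0,0,0.2,1],
  [0,0,0,0,0,0,1],
  [0,0,-2,0,0,0,1],
  [0,0,-3.5,0,0,0,1],
  [0,0,-3.5,0,0,0,1],
])

```text
time: 12.1
position: [0.5013, 0.2042, 0.1296]
tool_rot: [-3.135, -0.199, -0.006]
ft_force: [0.5, -1.0, -0.5]
grip_width: 0.999
grip_force: 0.0
```

Emit:
step_arm([
  [0,0,-3,0,0,0,1],
  [0,0,-2.3,0,0,0,1],
  [0,0,-1,0,0,0,1],
  [0,0,0,0,0,0,1],
  [0,0,0,0,0,0,1],
])

```text
time: 12.52
position: [0.5004, 0.2044, 0.0671]
tool_rot: [-3.135, -0.2, -0.0]
ft_force: [-0.0, -0.5, 0.3]
grip_width: 0.997
grip_force: 0.0
```

Emit:
step_arm([
  [0,0,0,0,0,0,0.3],
  [0,0,0,0,0,0,0.2],
  [0,0,0,0,0,0,0.2],
  [0,0,0,0,0,0,0.2],
  [0,0,0,0,0,0,0.2],
])

```text
time: 12.93
position: [0.5003, 0.2046, 0.0671]
tool_rot: [3.135, 0.201, 0.002]
ft_force: [-0.1, 0.2, -0.5]
grip_width: 0.708
grip_force: 0.0
```

Emit:
step_arm([
  [0,0,0,0,0,0,0.2],
  [0,0,0,0,0,0,0.2],
  [0,0,0,0,0,0,0.2],
  [0,0,0,0,0,0,0.2],
  [0,0,0,0,0,0,0.2],
])

```text
time: 13.35
position: [0.4999, 0.2044, 0.0665]
tool_rot: [3.135, 0.201, -0.0]
ft_force: [0.7, -0.3, -0.2]
grip_width: 0.399
grip_force: 30.0
```

Emit:
step_arm([
  [0,0,1,0,0,0,0.2],
  [0,0,3,0,0,0,0.2],
  [0,0,4,0,0,0,0.2],
  [0,0,4,0,0,0,0.2],
  [0,0,4,0,0,0,0.2],
])

```text
time: 13.77
position: [0.4989, 0.2046, 0.2283]
tool_rot: [3.135, 0.202, -0.002]
ft_force: [0.5, 0.3, -2.7]
grip_width: 0.397
grip_force: 30.0
```

Emit:
step_arm([
  [0,-2,0,0,0,-1.4,0.2],
  [0,-3,0,0,0,-1.4,0.2],
  [1,-4,0,0,0,-1.5,0.2],
  [1,-4,0,0,0,-1.5,0.2],
  [1,-4,0,0,0,-1.5,0.2],
])

```text
time: 14.18
position: [0.5296, 0.0331, 0.2271]
tool_rot: [3.141, 0.001, 0.001]
ft_force: [1.2, -1.2, -2.8]
grip_width: 0.398
grip_force: 30.0
```

Emit:
step_arm([
  [0.4,-4,0,0,0,0,0.2],
  [0,-4,0,0,0,0,0.2],
  [0,-4,0,0,0,0,0.2],
  [0,-4,0,0,0,0,0.2],
  [0,-4,0,0,0,0,0.2],
])

```text
time: 14.6
position: [0.5332, -0.1671, 0.2267]
tool_rot: [-3.141, -0.002, 0.001]
ft_force: [1.8, -0.1, -3.4]
grip_width: 0.4
grip_force: 30.0
```

Emit:
step_arm([
  [0,-4,0,0,0,0,0.2],
  [0,-4,0,0,0,0,0.2],
  [0,-3.5,0,0,0,0,0.2],
  [0,-2.5,0,0,0,0,0.2],
  [0,-1,0,0,0,0,0.2],
])

```text
time: 15.02
position: [0.5318, -0.3213, 0.2257]
tool_rot: [3.14, -0.009, -0.003]
ft_force: [-1.1, -0.6, -2.7]
grip_width: 0.394
grip_force: 30.0
```

Emit:
step_arm([
  [0,0,0,0,0,0,0.2],
  [0,0,0,0,0,0,0.2],
  [0,0,0,0,0,0,0.2],
  [0,0,0,0,0,0,0.2],
  [0,0,0,0,0,0,0.2],
])

```text
time: 15.43
position: [0.5346, -0.3134, 0.2269]
tool_rot: [-3.142, -0.006, -0.001]
ft_force: [-0.2, -0.2, -2.9]
grip_width: 0.399
grip_force: 30.0
```

Emit:
step_arm([
  [0,0,0,0,0,0,0.2],
  [0,0,0,0,0,0,0.2],
  [0,0,0,0,0,0,0.2],
  [0,0,0,0,0,0,0.2],
  [0,0,0,0,0,0,0.2],
])

```text
time: 15.85
position: [0.5339, -0.3155, 0.2265]
tool_rot: [3.142, 0.001, -0.0]
ft_force: [-0.0, -0.3, -1.2]
grip_width: 0.398
grip_force: 30.0
```

Emit:
step_arm([
  [0,-0.1,-2,0,0,0,0.2],
  [0,0,-3,0,0,0,0.2],
  [0,0,-3,0,0,0,0.2],
  [0,0,-2,0,0,0,0.2],
  [0,0,0,0,0,0,0.2],
])

```text
time: 16.27
position: [0.5304, -0.3149, 0.121]
tool_rot: [-3.137, -0.001, 0.013]
ft_force: [-2.1, -0.4, -3.6]
grip_width: 0.396
grip_force: 30.0
```

Emit:
step_arm([
  [0,0,0,0,0,0,0.2],
  [0,0,0,0,0,0,0.2],
  [0,0,0,0,0,0,0.2],
  [0,0,0,0,0,0,0.2],
  [0,0,0,0,0,0,0.2],
])

```text
time: 16.68
position: [0.5347, -0.3169, 0.128]
tool_rot: [3.14, 0.001, 0.003]
ft_force: [0.7, -0.1, -2.2]
grip_width: 0.398
grip_force: 30.0
```

Emit:
step_arm([
  [0,0,-2,0,0,0,0.2],
  [0,0,-2,0,0,0,0.2],
  [0,0,-1,0,0,0,0.2],
  [0,0,-0.5,0,0,0,0.2],
  [0,0,0,0,0,0,0.2],
])

```text
time: 17.1
position: [0.5333, -0.3161, 0.0705]
tool_rot: [-3.141, -0.001, 0.003]
ft_force: [-0.1, -0.8, -2.9]
grip_width: 0.398
grip_force: 30.0
```

Emit:
step_arm([
  [0,0,-0.2,0,0,0,0.2],
  [0,0,-0.2,0,0,0,0.2],
  [0,0,0,0,0,0,0.2],
  [0,0,0,0,0,0,0.2],
  [0,0,0,0,0,0,0.2],
])

```text
time: 17.52
position: [0.5342, -0.3166, 0.0681]
tool_rot: [3.141, 0.001, 0.001]
ft_force: [-0.0, 0.4, -2.5]
grip_width: 0.399
grip_force: 30.0
```

Emit:
step_arm([
  [0,0,-0.1,0,0,0,0.2],
  [0,0,0,0,0,0,0.2],
  [0,0,0,0,0,0,1],
  [0,0,0,0,0,0,1],
  [0,0,0,0,0,0,1],
])

```text
time: 17.93
position: [0.5344, -0.3167, 0.0671]
tool_rot: [3.141, 0.001, 0.002]
ft_force: [-0.8, -0.1, 0.4]
grip_width: 0.546
grip_force: 0.0
```

Emit:
step_arm([
  [0,0,0,0,0,0,1],
  [0,0,0,0,0,0,1],
  [0,0,0,0,0,0,1],
  [0,0,0,0,0,0,1],
  [0,0,0,0,0,0,1],
])

```text
time: 18.35
position: [0.5339, -0.3165, 0.0665]
tool_rot: [3.141, 0.001, 0.0]
ft_force: [0.9, -0.4, 1.1]
grip_width: 0.917
grip_force: 0.0
```

Emit:
step_arm([
  [0,0,3,0,0,0,1],
  [0,0,4,0,0,0,1],
  [0,0,4,0,0,0,1],
  [0,0,4,0,0,0,1],
  [0,0,0.4,0,0,0,1],
])

```text
time: 18.77
position: [0.5377, -0.3181, 0.2295]
tool_rot: [3.134, 0.001, 0.018]
ft_force: [1.2, -0.9, 0.3]
grip_width: 0.996
grip_force: 0.0
```

Emit:
step_arm([
  [0,3,0,0,0,0,1],
  [0,4,0,0,0,0,1],
  [0,4,0,0,0,0,1],
  [0,4,0,0,0,0,1],
  [0,4,0,0,0,0,1],
])

```text
time: 19.18
position: [0.5336, -0.1247, 0.2204]
tool_rot: [3.141, 0.0, 0.001]
ft_force: [0.7, 0.8, -1.3]
grip_width: 0.999
grip_force: 0.0
```

Emit:
step_arm([
  [0,4,0,0,0,1.4,1],
  [0,4,0,0,0,1.4,1],
  [0,4,0,0,0,1.4,1],
  [1,4,0,0,0,1.4,1],
  [1,4,0,0,0,1.5,1],
])

```text
time: 19.6
position: [0.5537, 0.0752, 0.221]
tool_rot: [3.134, 0.197, 0.002]
ft_force: [0.6, -0.4, -0.1]
grip_width: 1.003
grip_force: 0.0
```

Emit:
step_arm([
  [1,4,0,0,0,0,1],
  [0,4,0,0,0,0,1],
  [0,3,0,0,0,0,1],
  [0,2,0,0,0,0,1],
  [0,0.8,0,0,0,0,1],
])

```text
time: 20.02
position: [0.5625, 0.2164, 0.2204]
tool_rot: [-3.132, -0.205, 0.001]
ft_force: [-0.5, -0.7, 0.2]
grip_width: 0.996
grip_force: 0.0
```

Emit:
step_arm([
  [0,0,0,0,0,0,1],
  [0,0,0,0,0,0,1],
  [0,0,0,0,0,0,1],
  [0,0,0,0,0,0,1],
  [0,0,0,0,0,0,1],
])

```text
time: 20.43
position: [0.5645, 0.2095, 0.2205]
tool_rot: [3.135, 0.191, 0.0]
ft_force: [-0.3, -0.2, -0.1]
grip_width: 0.998
grip_force: 0.0
```

```bash
python3 - <<'E'
from h import *
im,d=ctrl.get_image('scene');s=ctrl.get_state()
print(s['position'],s['tool_rot'],s['time'])
P=pts('scene',d)
for x in(.6,.534):
    m=(abs(P[...,0]-x)<.03)&(abs(P[...,1]+.317)<.04)&(P[...,2]>.06);print(P[m].min(0),P[m].max(0))
E
```

```text
[0.56438633 0.20987657 0.22056605] [3.13499327e+00 1.91657863e-01 3.95617505e-04] 20.4833
[ 0.57736985 -0.33556608  0.0601736 ] [ 0.62122205 -0.29211547  0.1260434 ]
[ 0.50916453 -0.33395343  0.06006734] [ 0.5552396  -0.2941767   0.12610083]
```

Emit:
step_arm([
  [0.1,0,-2,0,0,0.2,1],
  [0,0,-3.5,0,0,0,1],
  [0,0,-3.5,0,0,0,1],
  [0,0,-3,0,0,0,1],
  [0,0,-2.4,0,0,0,1],
])

```text
time: 20.9
position: [0.564, 0.21, 0.074]
tool_rot: [3.134, 0.199, -0.003]
ft_force: [-0.2, -0.4, -0.8]
grip_width: 1.006
grip_force: 0.0
```

Emit:
step_arm([
  [0,0,-1,0,0,0,1],
  [0,0,0,0,0,0,1],
  [0,0,0,0,0,0,1],
  [0,0,0,0,0,0,1],
  [0,0,0,0,0,0,0.3],
])

```text
time: 21.32
position: [0.5664, 0.2121, 0.0686]
tool_rot: [-3.134, -0.201, -0.005]
ft_force: [0.1, 0.1, 0.1]
grip_width: 0.974
grip_force: 0.0
```

Emit:
step_arm([
  [0,0,0,0,0,0,0.3],
  [0,0,0,0,0,0,0.3],
  [0,0,0,0,0,0,0.3],
  [0,0,0,0,0,0,0.3],
  [0,0,0,0,0,0,0.3],
])

```text
time: 21.73
position: [0.5649, 0.2115, 0.0666]
tool_rot: [3.135, 0.201, 0.0]
ft_force: [-0.1, 0.3, -0.3]
grip_width: 0.631
grip_force: 0.0
```

Emit:
step_arm([
  [0,0,0,0,0,0,0.3],
  [0,0,0,0,0,0,0.3],
  [0,0,0,0,0,0,0.3],
  [0,0,0,0,0,0,0.3],
  [0,0,0,0,0,0,0.3],
])

```text
time: 22.15
position: [0.5649, 0.2115, 0.0665]
tool_rot: [3.135, 0.201, -0.0]
ft_force: [0.6, 0.8, 0.2]
grip_width: 0.565
grip_force: 30.0
```

Emit:
step_arm([
  [0,0,1,0,0,0,0.3],
  [0,0,3,0,0,0,0.3],
  [0,0,4,0,0,0,0.3],
  [0,0,4,0,0,0,0.3],
  [0,0,4,0,0,0,0.3],
])

```text
time: 22.57
position: [0.5641, 0.2115, 0.2284]
tool_rot: [3.135, 0.202, -0.001]
ft_force: [0.1, 0.8, -1.2]
grip_width: 0.564
grip_force: 30.0
```

Emit:
step_arm([
  [0,-2,0,0,0,-1.4,0.3],
  [-1,-3,0,0,0,-1.4,0.3],
  [-1.5,-3.5,0,0,0,-1.5,0.3],
  [-1.5,-3.5,0,0,0,-1.5,0.3],
  [-1.5,-3.5,0,0,0,-1.5,0.3],
])

```text
time: 22.98
position: [0.5087, 0.0555, 0.2266]
tool_rot: [-3.142, -0.001, 0.0]
ft_force: [0.8, -0.8, -1.6]
grip_width: 0.569
grip_force: 30.0
```

Emit:
step_arm([
  [-1.5,-3.5,0,0,0,0,0.3],
  [-1.5,-3.5,0,0,0,0,0.3],
  [-1.2,-4,0,0,0,0,0.3],
  [0,-4,0,0,0,0,0.3],
  [0,-4,0,0,0,0,0.3],
])

```text
time: 23.4
position: [0.4668, -0.1349, 0.2274]
tool_rot: [3.14, 0.001, 0.001]
ft_force: [1.8, -0.0, -2.0]
grip_width: 0.564
grip_force: 30.0
```

Emit:
step_arm([
  [0,-4,0,0,0,0,0.3],
  [0,-4,0,0,0,0,0.3],
  [0,-4,0,0,0,0,0.3],
  [0,-3.5,0,0,0,0,0.3],
  [0,-2.8,0,0,0,0,0.3],
])

```text
time: 23.82
position: [0.4667, -0.3197, 0.2265]
tool_rot: [3.141, -0.003, -0.001]
ft_force: [1.6, 0.5, -3.1]
grip_width: 0.562
grip_force: 30.0
```

Emit:
step_arm([
  [0,0,0,0,0,0,0.3],
  [0,0,0,0,0,0,0.3],
  [0,0,0,0,0,0,0.3],
  [0,0,0,0,0,0,0.3],
  [0,0,0,0,0,0,0.3],
])

```text
time: 24.23
position: [0.4685, -0.3147, 0.2268]
tool_rot: [3.142, 0.005, 0.0]
ft_force: [-0.8, 0.4, -2.0]
grip_width: 0.566
grip_force: 30.0
```

Emit:
step_arm([
  [0,0,0,0,0,0,0.3],
  [0,0,0,0,0,0,0.3],
  [0,0,0,0,0,0,0.3],
  [0,0,0,0,0,0,0.3],
  [0,0,0,0,0,0,0.3],
])

```text
time: 24.65
position: [0.4679, -0.3163, 0.2265]
tool_rot: [3.141, 0.001, -0.0]
ft_force: [0.4, 0.1, -1.7]
grip_width: 0.566
grip_force: 30.0
```

Emit:
step_arm([
  [0,0,-2,0,0,0,0.3],
  [0,0,-3,0,0,0,0.3],
  [0,0,-3,0,0,0,0.3],
  [0,0,-2,0,0,0,0.3],
  [0,0,0,0,0,0,0.3],
])

```text
time: 25.07
position: [0.4646, -0.3144, 0.1214]
tool_rot: [-3.136, -0.001, 0.012]
ft_force: [-1.5, 1.0, -3.2]
grip_width: 0.564
grip_force: 30.0
```

Emit:
step_arm([
  [0,0,0,0,0,0,0.3],
  [0,0,0,0,0,0,0.3],
  [0,0,0,0,0,0,0.3],
  [0,0,0,0,0,0,0.3],
  [0,0,0,0,0,0,0.3],
])

```text
time: 25.48
position: [0.4687, -0.3169, 0.1279]
tool_rot: [3.14, 0.001, 0.003]
ft_force: [-0.9, -0.8, -2.4]
grip_width: 0.563
grip_force: 30.0
```

Emit:
step_arm([
  [0,0,-2,0,0,0,0.3],
  [0,0,-2,0,0,0,0.3],
  [0,0,-1,0,0,0,0.3],
  [0,0,-0.5,0,0,0,0.3],
  [0,0,0,0,0,0,0.3],
])

```text
time: 25.9
position: [0.4674, -0.316, 0.0706]
tool_rot: [-3.141, -0.001, 0.002]
ft_force: [0.5, -0.5, -2.1]
grip_width: 0.564
grip_force: 30.0
```

Emit:
step_arm([
  [0,0,-0.2,0,0,0,0.3],
  [0,0,-0.2,0,0,0,0.3],
  [0,0,0,0,0,0,0.3],
  [0,0,0,0,0,0,0.3],
  [0,0,0,0,0,0,0.3],
])

```text
time: 26.32
position: [0.4682, -0.3166, 0.068]
tool_rot: [3.141, 0.001, 0.001]
ft_force: [-0.0, -0.6, -1.6]
grip_width: 0.562
grip_force: 30.0
```

Emit:
step_arm([
  [0,0,-0.1,0,0,0,0.3],
  [0,0,0,0,0,0,0.3],
  [0,0,0,0,0,0,1],
  [0,0,0,0,0,0,1],
  [0,0,0,0,0,0,1],
])

```text
time: 26.73
position: [0.4683, -0.3166, 0.0669]
tool_rot: [3.141, 0.001, 0.001]
ft_force: [-0.5, -0.3, 0.3]
grip_width: 0.711
grip_force: 0.0
```

Emit:
step_arm([
  [0,0,0,0,0,0,1],
  [0,0,0,0,0,0,1],
  [0,0,0,0,0,0,1],
  [0,0,0,0,0,0,1],
  [0,0,0,0,0,0,1],
])

```text
time: 27.15
position: [0.468, -0.3164, 0.0665]
tool_rot: [3.141, 0.001, 0.0]
ft_force: [0.2, -0.1, 0.4]
grip_width: 0.99
grip_force: 0.0
```

Emit:
step_arm([
  [0,0,3,0,0,0,1],
  [0,0,4,0,0,0,1],
  [0,0,4,0,0,0,1],
  [0,0,4,0,0,0,1],
  [0,0,0.4,0,0,0,1],
])

```text
time: 27.57
position: [0.4716, -0.3184, 0.2291]
tool_rot: [3.134, 0.001, 0.017]
ft_force: [1.5, -0.1, 0.3]
grip_width: 1.001
grip_force: 0.0
```

Emit:
step_arm([
  [0,3,0,0,0,0,1],
  [0,4,0,0,0,0,1],
  [1,3.5,0,0,0,0,1],
  [1.5,3.5,0,0,0,0,1],
  [1.5,3.5,0,0,0,0,1],
])

```text
time: 27.98
position: [0.508, -0.14, 0.2208]
tool_rot: [3.14, -0.001, 0.001]
ft_force: [1.7, -0.7, 1.1]
grip_width: 0.996
grip_force: 0.0
```

Emit:
step_arm([
  [1.5,3.5,0,0,0,1.4,1],
  [1.5,3.5,0,0,0,1.4,1],
  [1.5,3.5,0,0,0,1.4,1],
  [1.5,3.5,0,0,0,1.4,1],
  [1.5,3.5,0,0,0,1.5,1],
])

```text
time: 28.4
position: [0.5834, 0.0352, 0.2205]
tool_rot: [3.135, 0.197, 0.001]
ft_force: [1.1, -0.8, -0.2]
grip_width: 0.999
grip_force: 0.0
```

Emit:
step_arm([
  [1.5,3.5,0,0,0,0,1],
  [1.5,3.5,0,0,0,0,1],
  [1,3.5,0,0,0,0,1],
  [0.7,3.5,0,0,0,0,1],
  [0,3,0,0,0,0,1],
])

```text
time: 28.82
position: [0.6306, 0.2061, 0.2196]
tool_rot: [-3.134, -0.196, 0.001]
ft_force: [-0.6, -0.8, -0.7]
grip_width: 1.0
grip_force: 0.0
```

Emit:
step_arm([
  [0,1.6,0,0,0,0,1],
  [0,0,0,0,0,0,1],
  [0,0,0,0,0,0,1],
  [0,0,0,0,0,0,1],
  [0,0,0,0,0,0,1],
])

```text
time: 29.23
position: [0.6306, 0.2173, 0.2203]
tool_rot: [3.134, 0.191, 0.0]
ft_force: [0.1, 0.6, 0.2]
grip_width: 1.0
grip_force: 0.0
```

```bash
python3 - <<'E'
from h import *
for i in range(4):im,d=ctrl.get_image('scene');s=ctrl.get_state()
print(s['position'],s['tool_rot'],s['time'])
P=pts('scene',d)
for x in(.6,.534,.468):
    m=(abs(P[...,0]-x)<.03)&(abs(P[...,1]+.317)<.04)&(P[...,2]>.06);print(P[m].min(0),P[m].max(0))
E
```

```text
[0.63030108 0.21825611 0.22063371] [3.13509611e+00 1.92500077e-01 4.68208320e-04] 29.4333
[ 0.57784604 -0.33665404  0.06007048] [ 0.61642797 -0.29101629  0.12661498]
[ 0.51011021 -0.33589849  0.06013222] [ 0.55874831 -0.29479257  0.12677657]
[ 0.44227181 -0.34157047  0.06004393] [ 0.49047326 -0.28875212  0.10949155]
```

Emit:
step_arm([
  [0.1,0.1,-2,0,0,0.2,1],
  [0,0,-3.5,0,0,0,1],
  [0,0,-3.5,0,0,0,1],
  [0,0,-3,0,0,0,1],
  [0,0,-2.4,0,0,0,1],
])

```text
time: 29.85
position: [0.63, 0.2192, 0.0739]
tool_rot: [3.134, 0.199, -0.003]
ft_force: [-0.2, -0.3, -0.2]
grip_width: 0.997
grip_force: 0.0
```

Emit:
step_arm([
  [0,0,-1,0,0,0,1],
  [0,0,0,0,0,0,1],
  [0,0,0,0,0,0,1],
  [0,0,0,0,0,0,1],
  [0,0,0,0,0,0,0.2],
])

```text
time: 30.27
position: [0.6324, 0.2213, 0.0689]
tool_rot: [-3.134, -0.201, -0.006]
ft_force: [-0.4, -0.1, 1.0]
grip_width: 0.976
grip_force: 0.0
```

Emit:
step_arm([
  [0,0,0,0,0,0,0.2],
  [0,0,0,0,0,0,0.2],
  [0,0,0,0,0,0,0.2],
  [0,0,0,0,0,0,0.2],
  [0,0,0,0,0,0,0.2],
])

```text
time: 30.68
position: [0.631, 0.2206, 0.0666]
tool_rot: [3.135, 0.201, 0.0]
ft_force: [-0.1, -0.3, 0.2]
grip_width: 0.634
grip_force: 0.0
```

Emit:
step_arm([
  [0,0,0,0,0,0,0.2],
  [0,0,0,0,0,0,0.2],
  [0,0,0,0,0,0,0.2],
  [0,0,0,0,0,0,0.2],
  [0,0,0,0,0,0,0.2],
])

```text
time: 31.1
position: [0.6309, 0.2205, 0.0664]
tool_rot: [3.135, 0.201, -0.0]
ft_force: [0.9, -1.2, -0.6]
grip_width: 0.399
grip_force: 30.0
```

```bash
python3 - <<'E'
from h import *
f=np.load('pics/scene0.npz');P=pts('scene',f['d'])
m=(abs(P[...,0]-.5655)<.03)&(abs(P[...,1]-.211)<.03)&(P[...,2]>.06);print(np.sort(P[m][:,2])[[-1,-5,-20,-50]])
im,d=ctrl.get_image('scene');P=pts('scene',d)
m=(abs(P[...,0]-.468)<.03)&(abs(P[...,1]+.317)<.03)&(P[...,2]>.06);print(np.sort(P[m][:,2])[[-1,-5,-20,-50]])
E
```

```text
[0.11010524 0.10980054 0.10854291 0.107619  ]
[0.11046739 0.10918123 0.10820437 0.10645562]
```

The face mill's height matches its seated height in the tray. Carrying the collet chuck next.

Emit:
step_arm([
  [0,0,1,0,0,0,0.2],
  [0,0,3,0,0,0,0.2],
  [0,0,4,0,0,0,0.2],
  [0,0,4,0,0,0,0.2],
  [0,0,4,0,0,0,0.2],
])

```text
time: 31.57
position: [0.63, 0.2204, 0.228]
tool_rot: [3.135, 0.202, -0.003]
ft_force: [1.6, 1.1, -3.5]
grip_width: 0.396
grip_force: 30.0
```

Emit:
step_arm([
  [-1,-2,0,0,0,-1.4,0.2],
  [-1.5,-3,0,0,0,-1.4,0.2],
  [-1.5,-3.5,0,0,0,-1.5,0.2],
  [-1.5,-3.5,0,0,0,-1.5,0.2],
  [-1.5,-3.5,0,0,0,-1.5,0.2],
])

```text
time: 31.98
position: [0.5594, 0.0645, 0.2264]
tool_rot: [3.141, 0.0, -0.001]
ft_force: [1.6, -1.4, -2.7]
grip_width: 0.401
grip_force: 30.0
```

Emit:
step_arm([
  [-1.5,-3.5,0,0,0,0,0.2],
  [-1.5,-3.5,0,0,0,0,0.2],
  [-1.5,-3.5,0,0,0,0,0.2],
  [-1.5,-3.5,0,0,0,0,0.2],
  [-1.5,-3.5,0,0,0,0,0.2],
])

```text
time: 32.4
position: [0.4845, -0.1105, 0.2268]
tool_rot: [3.141, 0.002, -0.0]
ft_force: [1.2, -0.1, -2.6]
grip_width: 0.393
grip_force: 30.0
```

Emit:
step_arm([
  [-1.5,-3.5,0,0,0,0,0.2],
  [-1.5,-3.5,0,0,0,0,0.2],
  [-1.5,-3.5,0,0,0,0,0.2],
  [-1.5,-3.5,0,0,0,0,0.2],
  [-1.5,-3.5,0,0,0,0,0.2],
])

```text
time: 32.82
position: [0.4097, -0.2853, 0.2267]
tool_rot: [3.142, 0.002, -0.0]
ft_force: [1.1, -0.4, -4.1]
grip_width: 0.401
grip_force: 30.0
```

Emit:
step_arm([
  [-0.9,-2,0,0,0,0,0.2],
  [0,-1.2,0,0,0,0,0.2],
  [0,0,0,0,0,0,0.2],
  [0,0,0,0,0,0,0.2],
  [0,0,0,0,0,0,0.2],
])

```text
time: 33.23
position: [0.4032, -0.3141, 0.2265]
tool_rot: [-3.14, -0.006, -0.0]
ft_force: [0.1, -0.5, -3.8]
grip_width: 0.404
grip_force: 30.0
```

Emit:
step_arm([
  [0,0,0,0,0,0,0.2],
  [0,0,0,0,0,0,0.2],
  [0,0,0,0,0,0,0.2],
  [0,0,0,0,0,0,0.2],
  [0,0,0,0,0,0,0.2],
])

```text
time: 33.65
position: [0.4021, -0.3161, 0.2265]
tool_rot: [3.141, 0.002, -0.0]
ft_force: [0.5, 1.0, -2.5]
grip_width: 0.399
grip_force: 30.0
```

Emit:
step_arm([
  [0,0,-2,0,0,0,0.2],
  [0,0,-3,0,0,0,0.2],
  [0,0,-3,0,0,0,0.2],
  [0,0,-2,0,0,0,0.2],
  [0,0,0,0,0,0,0.2],
])

```text
time: 34.07
position: [0.3988, -0.314, 0.1217]
tool_rot: [-3.136, -0.001, 0.011]
ft_force: [-1.3, 0.5, -3.4]
grip_width: 0.4
grip_force: 30.0
```

Emit:
step_arm([
  [0,0,0,0,0,0,0.2],
  [0,0,0,0,0,0,0.2],
  [0,0,0,0,0,0,0.2],
  [0,0,0,0,0,0,0.2],
  [0,0,0,0,0,0,0.2],
])

```text
time: 34.48
position: [0.4027, -0.317, 0.1279]
tool_rot: [3.14, 0.001, 0.003]
ft_force: [0.1, -0.2, -3.3]
grip_width: 0.4
grip_force: 30.0
```

Emit:
step_arm([
  [0,0,-2,0,0,0,0.2],
  [0,0,-2,0,0,0,0.2],
  [0,0,-1,0,0,0,0.2],
  [0,0,-0.5,0,0,0,0.2],
  [0,0,0,0,0,0,0.2],
])

```text
time: 34.9
position: [0.4014, -0.316, 0.0707]
tool_rot: [-3.14, -0.001, 0.002]
ft_force: [-0.2, 0.1, -3.3]
grip_width: 0.402
grip_force: 30.0
```

Emit:
step_arm([
  [0,0,-0.2,0,0,0,0.2],
  [0,0,-0.2,0,0,0,0.2],
  [0,0,0,0,0,0,0.2],
  [0,0,0,0,0,0,0.2],
  [0,0,0,0,0,0,0.2],
])

```text
time: 35.32
position: [0.4022, -0.3166, 0.068]
tool_rot: [3.141, 0.001, 0.001]
ft_force: [0.0, -0.5, -3.4]
grip_width: 0.402
grip_force: 30.0
```

Emit:
step_arm([
  [0,0,-0.1,0,0,0,0.2],
  [0,0,0,0,0,0,0.2],
  [0,0,0,0,0,0,1],
  [0,0,0,0,0,0,1],
  [0,0,0,0,0,0,1],
])

```text
time: 35.73
position: [0.4025, -0.3168, 0.0672]
tool_rot: [3.141, 0.001, 0.002]
ft_force: [-0.6, 0.5, 0.3]
grip_width: 0.549
grip_force: 0.0
```

Emit:
step_arm([
  [0,0,0,0,0,0,1],
  [0,0,0,0,0,0,1],
  [0,0,0,0,0,0,1],
  [0,0,0,0,0,0,1],
  [0,0,0,0,0,0,1],
])

```text
time: 36.15
position: [0.402, -0.3164, 0.0665]
tool_rot: [3.141, 0.001, 0.0]
ft_force: [0.1, -0.7, -0.2]
grip_width: 0.92
grip_force: 0.0
```

Emit:
step_arm([
  [0,0,3,0,0,0,1],
  [0,0,4,0,0,0,1],
  [0,0,4,0,0,0,1],
  [0,0,4,0,0,0,1],
  [0,0,1,0,0,0,1],
])

```text
time: 36.57
position: [0.4047, -0.3183, 0.2337]
tool_rot: [3.134, 0.001, 0.013]
ft_force: [0.2, -0.4, 1.2]
grip_width: 0.998
grip_force: 0.0
```

Emit:
step_arm([
  [1,3,0,0,0,0,1],
  [1,4,0,0,0,0,1],
  [1,4,0,0,0,0,1],
  [1,4,0,0,0,0,1],
  [1,4,0,0,0,0,1],
])

```text
time: 36.98
position: [0.4521, -0.1246, 0.2265]
tool_rot: [3.141, 0.0, 0.001]
ft_force: [1.4, -0.3, 1.0]
grip_width: 1.004
grip_force: 0.0
```

Emit:
step_arm([
  [0,3,0,0,0,0,1],
  [0,2,0,0,0,0,1],
  [0,0,0,0,0,0,1],
  [0,0,0,0,0,0,1],
  [0,0,0,0,0,0,1],
])

```text
time: 37.4
position: [0.4518, -0.0775, 0.2264]
tool_rot: [3.141, -0.001, -0.0]
ft_force: [-0.5, -1.3, -0.4]
grip_width: 1.0
grip_force: 0.0
```

```bash
python3 - <<'E'
from h import *
im,d=ctrl.get_image('scene');t,_=ctrl.get_image('top');P=pts('scene',d)
for x in(.6,.534,.468,.402):
    m=(abs(P[...,0]-x)<.03)&(abs(P[...,1]+.317)<.03)&(P[...,2]>.06);print(np.sort(P[m][:,2])[[-1,-5,-20]])
a=cv2.resize(im[130:240,320:440],(600,550),interpolation=cv2.INTER_CUBIC)
cv2.imwrite('pics/end.png',np.hstack([a,cv2.resize(t[160:270,370:410],(200,550),interpolation=cv2.INTER_CUBIC)])[:,:,::-1])
E
```

```text
[0.1258222  0.1243736  0.11394976]
[0.12574667 0.12292112 0.11589811]
[0.11020227 0.10922013 0.10763442]
[0.10438844 0.10328214 0.10225199]
```

View pics/end.png

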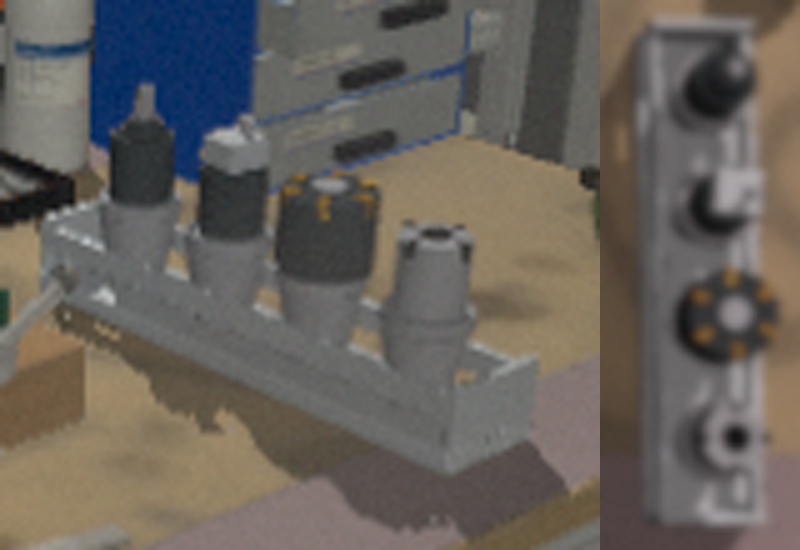

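All four stand upright and fully seated. From far to near they are end mill (145,140), boring head (233,180), face mill (325,230) and collet chuck (432,280).

```bash
python3 -c "
from bench import ctrl
print(ctrl.close_job())"
```

```text
the job is handed in; nothing more can be done
None
```

All four tool holders are upright and fully seated in the magazine in reverse order (far to near: end mill, boring head, face mill, collet chuck), and the job was handed in at about 37.5 s on the robot clock.

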